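# Put the paint cakes back in their tins by feel

### The arm

A 6-joint arm with a two-finger parallel gripper is mounted at the origin on the work surface. World frame = base frame: x ahead of the robot, y to its left, z up, the work surface at z = 0. Lengths are in m, angles in rad, forces in N, time in s.
With the tool pointing down it reaches from about 0.25 to 0.775 m from the base axis. Payload 4 kg.
Tool frame: the origin (TCP) lies midway between the tips of the shut fingers; the grasp point (between the pads) lies behind it (pinch_z is the z of the grasp point in the tool frame, in m); z points along the fingers, y is the line along which they close (so a half turn about z gives the same grasp; the last joint's range is limited). The gripper opens to 94 mm and grips with 3 to 60 N. Pads are 16 mm wide; open, the fingers measure 119 mm over their backs; the gripper's body (75 mm by 177 mm) begins 78 mm behind the grasp point.
Start: joints at [1.132, 0.087, 1.371, -0, 1.684, -0.103], TCP at [0.181, 0.519, 0.206] pointing down, gripper open.
Joint ranges: [-3.1, 3.1], [-0.76, 2.03], [0.27, 2.55], [-1.08, 4.22], [0.17, 2.65], [-2.57, 2.57]. Speed limits (rad/s): [2.79, 2.79, 3.14, 3.14, 3.14, 3.14].

### API

Orientations are given as a unit quaternion [w, x, y, z].
In Python, from plant import get_state, capture, get_calibration, job_done, pinch_z gives the robot as it stands. The module is installed in compiled form; this text tells all that it offers.
- The arm moves only by the tool servo_tool, never from a script. Its argument "rows" is a list of rows, each a list of 7 numbers: the shift along the tool's x, y, z in m, then the turn, a rotation vector about the tool's x, y, z in rad, then the closure, from 0 (fully open) to 1 (shut). In form: [[x, y, z, rx, ry, rz, jaw], ...]. A call has 1 to 10 rows; each row is the pose to reach, as a shift and turn from the pose commanded when the call began, along the tool's axes at that moment; what a row does not reach only later rows make up. A row lasts 1/8 s, in which the tool goes at most 62.5 mm and 10.7 degrees, less where a joint would pass 70% of its speed; a pose out of reach is approached as far as the arm can. A call with a gripper value outside its range is refused whole. The fingers move at their own pace and stop on an object; "newtons" is the grip in N (left out, the last holds). Time passes only in rows, so rows that repeat a pose let the fingers close. It gives the time, the measured TCP pose, the force, the opening and the grip force at its end, in the units of the state.
- get_state(): the state, without advancing time (a new reading comes with each control period).
- capture(name): name is "scene" or "top" or "wrist"; returns (picture, depth): 400x640x3 uint8, red, green, blue; 400x640 float32, m along the optical axis (not along the pixel's ray), 0 where there is no reading.
- get_calibration(name): a dict with "fx", "fy", "cx", "cy" (pixels), "D" ([k1, k2, p1, p2, k3] as OpenCV has them; the pictures are not rectified), "pose" (4x4, takes a point from camera to world coordinates); the wrist camera has in their place "T_tool_cam" (4x4, takes a point from camera to tool coordinates, whose origin is the TCP and whose axes are the flange's). Camera axes: x right, y down, z forward; pixel columns grow to the right and rows downward; lengths in m; the calibration is good to about 2 mm. A picture is of the moment at which its call begins: read the wrist's pose just before it. get_calibration takes no time and is no camera call.
- job_done(): hands the job in; it is judged then, once.
The state is a dict: "time_s": time; "qpos": joint angles; "dq": joint speeds; "effort": joint torques, N m; "eef_pos": TCP position; "eef_rot": TCP orientation; "force": force on the tool from outside, world axes, zero at the start; "torque": the same for the moment, N m; "opening": finger opening in m; "grasp_force": force on a finger pad.
Only numpy, scipy, OpenCV 4.12 (cv2) and the standard library are available. Lean on these libraries where they do the work, as an engineer would, in place of code of your own. Each camera call takes 0.05 s, during which the arm holds its last target. There are 200 camera calls.

### The job

Put away the two loose paint cakes from the palette: the big cake goes back in the wide tin and the small cake in the narrow tin, each lying flat on top of the cakes already in there. The tins are filled to levels nobody has noted and the cakes chip easily, so lower each one until you feel it touch down before letting go: do not drop it even half a centimetre, do not press down hard, and open the fingers only a little in there so that they do not force the tin's walls. Leave the tins, their lids, the palette with its sponge, the two paint bottles behind and the loose brush where they are.

Things in the scene. Friction and masses are not known exactly. Their poses are not given: they have to be found in the camera images.
- big_cake: the larger of the two loose round cakes of solid earth-red paint: disc 56 mm across, 24 mm thick, about 85 g, brittle; lies flat in one of the palette's wells. Origin at the centre of its underside, z up (out of its top).
- small_cake: the smaller loose paint cake, same paint: disc 42 mm across, 24 mm thick, about 50 g, brittle; lies flat in another well of the palette. Origin at the centre of its underside, z up.
- palette: white plastic paint palette lying on the table, 249 x 173 mm, 9 mm thick, with six round wells 66 mm across and 5 mm deep (well floor 4 mm above the table), in three rows of two: centres at x = -76, 0, 76 mm and y = -38, 38 mm in its frame. A cake in a well stands 19 mm proud of the palette's top. Origin at the centre of its underside, x along its length, z up.
- wide_tin: open round sheet-metal tin, outside 128 mm across and 105 mm high, inside 123 mm across (walls about 2 mm). It is partly filled with big cakes packed in flat layers of three; the top of the highest layer lies anywhere from 30 to 78 mm above the tin's underside and is not told. A cake set down in the middle rests flat on that layer. Not fixed: stands loose on the table, about 0.85 kg. Origin at the centre of its underside, z up along its axis.
- narrow_tin: open round sheet-metal tin, outside 108 mm across and 130 mm high, inside 103 mm across (walls about 2 mm). It is partly filled with small cakes packed in flat layers of four; the top of the highest layer lies anywhere from 50 to 103 mm above the tin's underside and is not told. A cake set down in the middle rests flat on that layer. Not fixed: stands loose on the table, about 0.85 kg. Origin at the centre of its underside, z up along its axis.
- sponge: small dry yellowish sponge block 42 x 34 x 26 mm in a third well of the palette, to be left there. Origin at the centre of its underside.
- bottle_a: paint bottle, 66 mm across, 182 mm high, standing at the back of the table; to be left. Origin at the centre of its underside, z up.
- bottle_b: second paint bottle like it, 66 mm across, 182 mm high; to be left. Origin at the centre of its underside, z up.
- loose_brush: brush 180 mm long, up to 13 mm thick, lying on the table; to be left. Origin at its middle on the table, x along it to the bristles.
- wide_lid: lid of the wide tin, a metal disc 133 mm across and 14 mm high, lying on the table; to be left. Origin at the centre of its underside.
- narrow_lid: lid of the narrow tin, a metal disc 113 mm across and 14 mm high, lying on top of the wide tin's lid; to be left. Origin at the centre of its underside.
Things that resemble listed ones, but are neither listed nor needed, are in the scene too. Leave any blue or yellow look-alike of the big_cake alone. Leave any purple look-alike of the narrow_tin alone.

How it is judged:
At the end, for the whole second after the job is handed in: The big cake lies inside the wide tin (centre within 36 mm of its axis) and the small cake inside the narrow tin (within 34 mm), each flat within 0.12 rad on the cakes already there, at rest and released; both tins stand upright (horizontal distance between big_cake and wide_tin below 0.036 m and z of big_cake in the frame of wide_tin between 0.026 and 0.083 m and angle between each of big_cake, small_cake's own z axis and vertical below 0.12 rad and linear speed of each of big_cake, small_cake below 0.02 m/s and angular speed of each of big_cake, small_cake below 0.2 rad/s and horizontal distance between small_cake and narrow_tin below 0.034 m and z of small_cake in the frame of narrow_tin between 0.046 and 0.108 m and angle between each of wide_tin, narrow_tin's own z axis and vertical below 0.05 rad); the robot touches nothing.
It fails at once if a cake is let fall into a tin (faster than 0.3 m/s with its underside below the rim, as after a fall of 5 mm) ((horizontal distance between big_cake and wide_tin below 0.06 m and z of big_cake in the frame of wide_tin below 0.105 m and linear speed of big_cake above 0.3 m/s) or (horizontal distance between big_cake and narrow_tin below 0.06 m and z of big_cake in the frame of narrow_tin below 0.13 m and linear speed of big_cake above 0.3 m/s) or (horizontal distance between small_cake and wide_tin below 0.06 m and z of small_cake in the frame of wide_tin below 0.105 m and linear speed of small_cake above 0.3 m/s) or (horizontal distance between small_cake and narrow_tin below 0.06 m and z of small_cake in the frame of narrow_tin below 0.13 m and linear speed of small_cake above 0.3 m/s)).
It fails at once if a cake is pressed on a tin or on the cakes in it with more than 30 N (contact force between any of big_cake, small_cake and wide_tin above 30 N or contact force between any of big_cake, small_cake and narrow_tin above 30 N).
It fails at once if the gripper is pressed on a tin or on the cakes in it with more than 30 N (contact force between any of the arm, the fingers and wide_tin above 30 N or contact force between any of the arm, the fingers and narrow_tin above 30 N).
It fails at once if a tin is pushed more than 20 mm from its place (distance of any of wide_tin, narrow_tin from where it was at the start of the episode above 0.02 m).
It fails at once if the palette, sponge, the two bottles, the loose brush or a tin lid is shifted more than 30 mm or a bottle is knocked over (distance of any of sponge, bottle_a, bottle_b, loose_brush, wide_lid, narrow_lid, palette from where it was at the start of the episode above 0.03 m or angle between any of bottle_a, bottle_b's own z axis and vertical above 0.3 rad).
It also fails if it takes over 67 s, if anything falls off the work surface, if the arm or the gripper's body presses on something with over 40 N, if the wrist force passes 120 N, or if a joint passes its speed limit or range.

## Working session

There is one attempt and no reset: what is moved stays moved. The work goes in short steps, Python scripts to look and compute and a tool call to move; the robot and the scene stay as the last step left them, time stands still between calls to the robot, and variables do not carry over. Pictures are saved under pics/ and viewed, at most 10 in all, crops included, and the job is handed in when it is done.

Besides the shell and the picture viewer there is one more tool, called after "Call:" as name(argument=value, ...) on one line, values as JSON. servo_tool: Moves the arm, as the interface text tells. Its arguments: {"type":"object","properties":{"rows":{"type":"array","items":{"type":"array","items":{"type":"number"}}},"newtons":{"type":"number"}},"required":["rows"]}

```bash
mkdir -p pics
python3 - <<'E'
from plant import *
import cv2,numpy as np
for n in("scene","top"):
    p,d=capture(n); cv2.imwrite(f"pics/{n}.png",p[:,:,::-1]); np.save(f"{n}_d.npy",d)
    c=get_calibration(n); print(n,c["fx"],c["cx"],c["cy"],c["D"],np.round(c["pose"],3).tolist())
s=get_state(); print(s, pinch_z if not callable(pinch_z) else pinch_z()); print(get_calibration("wrist"))
E
```

```text
scene 464.02694003387194 317.2562424990868 199.38792351887247 [-0.07262023  0.          0.          0.          0.        ] [[0.529, 0.521, -0.669, 1.259], [0.848, -0.314, 0.426, -0.425], [0.012, -0.793, -0.609, 0.704], [0.0, 0.0, 0.0, 1.0]]
top 497.6102100501483 322.3360831941767 197.21468055949845 [-0.02825526  0.          0.          0.          0.        ] [[0.016, -0.987, 0.159, 0.259], [-1.0, -0.016, 0.001, 0.042], [0.001, -0.159, -0.987, 1.568], [0.0, 0.0, 0.0, 1.0]]
{'time_s': 0.1, 'qpos': array([ 1.13190033e+00,  8.78836026e-02,  1.37207657e+00, -5.26207683e-06,
        1.68361285e+00, -1.03136971e-01]), 'dq': array([-0.00155456, -0.00277312, -0.00409385, -0.00177908,  0.00073619,
       -0.00020843]), 'effort': array([ 2.45324598e-03, -3.41253304e+01, -3.03300405e+01,  7.20189884e-02,
        3.05258331e-02, -1.04988978e-04]), 'eef_pos': array([0.18103264, 0.5188323 , 0.20443333]), 'eef_rot': array([-2.62563321e-04,  1.67092259e-01,  9.85940767e-01, -9.54739303e-04]), 'force': array([ 0.8508895 ,  0.12884783, -1.16484783]), 'torque': array([-0.02452776,  0.03596268,  0.01276932]), 'grasp_force': 0.0, 'opening': 0.09374745284045687} -0.0188
{'fx': 300.0165981206045, 'fy': 300.0165981206045, 'cx': 313.4058427290765, 'cy': 194.93681597913388, 'D': array([-0.04990082,  0.        ,  0.        ,  0.        ,  0.        ]), 'T_tool_cam': array([[-4.10991977e-04, -9.70863819e-01, -2.39631541e-01,
         6.87063520e-02],
       [ 9.99999910e-01, -4.23523804e-04,  8.01222670e-07,
        -1.45611698e-03],
       [-1.02267540e-04, -2.39631519e-01,  9.70863906e-01,
        -1.80048790e-01],
       [ 0.00000000e+00,  0.00000000e+00,  0.00000000e+00,
         1.00000000e+00]])}
```

View pics/scene.png

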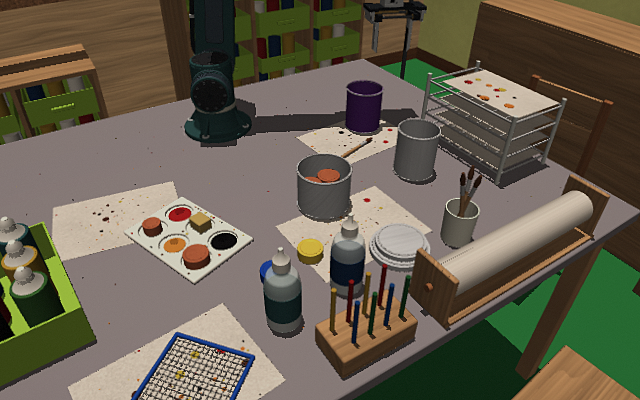

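View pics/top.png

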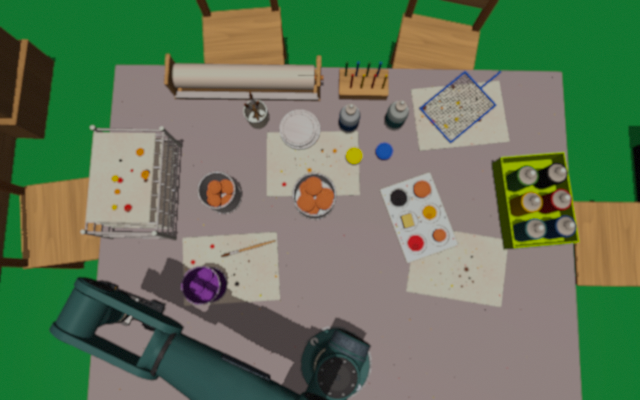

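The top view shows the candidates. Earth-red discs on the palette: big cake (422,189) and small cake (439,235). Flat paint look-alikes: red at (416,243) and orange at (429,212). Blue (384,151) and yellow (354,156) cakes lie off the palette. Grey tins: wide (314,196) and narrow (218,191). The purple tin at (203,285) is a decoy. I choose the two earth-red raised discs and the grey tins.

```bash
cat > h.py <<'E'
import cv2,numpy as np
from plant import *
def rays(c,px):
    K=np.array([[c["fx"],0,c["cx"]],[0,c["fy"],c["cy"]],[0,0,1]])
    u=cv2.undistortPoints(np.float64(px).reshape(-1,1,2),K,np.float64(c["D"])).reshape(-1,2)
    return np.c_[u,np.ones(len(u))]
def onplane(c,pose,px,z):
    r=rays(c,px)@pose[:3,:3].T; o=pose[:3,3]
    return o+r*((z-o[2])/r[:,2])[:,None]
def cloud(c,pose,d):
    v,u=np.mgrid[:400,:640]; r=rays(c,np.c_[u.ravel(),v.ravel()])
    return ((r*d.reshape(-1,1))@pose[:3,:3].T+pose[:3,3]).reshape(400,640,3)
def circ(p):
    A=np.c_[2*p[:,:2],np.ones(len(p))]; s=np.linalg.lstsq(A,(p[:,:2]**2).sum(1),rcond=None)[0]
    return s[0],s[1],np.sqrt(s[2]+s[0]**2+s[1]**2)
def toolpose():
    from scipy.spatial.transform import Rotation as R
    s=get_state(); T=np.eye(4); q=s["eef_rot"]; T[:3,:3]=R.from_quat(np.r_[q[1:],q[0]]).as_matrix(); T[:3,3]=s["eef_pos"]
    return T
E
python3 - <<'E'
from h import *
im=cv2.imread("pics/top.png"); d=np.load("top_d.npy"); c=get_calibration("top"); P=cloud(c,c["pose"],d)
hsv=cv2.cvtColor(im,cv2.COLOR_BGR2HSV)
for n,(u,v),z in(("big",(422,189),.028),("small",(439,235),.028),("red",(416,243),.005)):
    print(n,hsv[v,u],P[v-2:v+3,u-2:u+3,2].mean())
m=cv2.inRange(hsv,np.array([4,120,100]),np.array([13,255,255]))
k,l,st,ce=cv2.connectedComponentsWithStats(m)
for i in range(1,k):
    if st[i,4]>40:
        cs=cv2.findContours((l==i).astype(np.uint8),0,1)[0][0].reshape(-1,2)
        z=np.median(P[l==i][:,2]); x=circ(onplane(c,c["pose"],cs,z)); print(ce[i].round(1),st[i,4],"z",z.round(4),np.round(x,4))
V,U=np.mgrid[:400,:640]
for n,(u,v),H in(("wide",(314,196),.105),("narrow",(218,191),.13),("purple",(203,285),.13)):
    w=(np.hypot(U-u,V-v)<32)
    q=P[w]; rim=q[np.abs(q[:,2]-H)<.006]; print(n,len(rim),np.round(circ(rim),4), "inside z",np.percentile(P[(np.hypot(U-u,V-v)<12)][:,2],[10,50,90]).round(4))
for n,(u,v) in(("bA",(349,117)),("bB",(398,112)),("paper",(340,180)),("blk",(398,198)),("lid",(299,128))):
    print(n,P[v-2:v+3,u-2:u+3].reshape(-1,3).mean(0).round(3))
# palette
x=(P[...,2]>.004)&(P[...,2]<.014)&(hsv[...,1]<40)&(hsv[...,2]>150)&(np.hypot(U-418,V-218)<60)
pts=np.float32(P[x][:,:2]); print(cv2.minAreaRect(pts))
cr=im[160:270,370:470]; cv2.imwrite("pics/crop.png",cv2.resize(cr,None,fx=5,fy=5,interpolation=2))
E
```

```text
big [ 11 186 173] 0.02766041043615874
small [ 12 186 174] 0.027492727976817406
red [179 214 168] 0.006709123509602355
[314.  195.6] 930 z 0.0624 [0.5073 0.0702 0.0521]
[218.6 191.8] 563 z 0.0554 [0.5149 0.3648 0.0415]
[421.6 188.6] 212 z 0.0281 [ 0.5402 -0.2672  0.0247]
[439.  234.9] 113 z 0.0274 [ 0.3951 -0.3193  0.0173]
wide 179 [0.5048 0.0698 0.0633] inside z [0.0507 0.0629 0.0674]
narrow 167 [0.5083 0.3581 0.0537] inside z [0.0301 0.055  0.0598]
purple 182 [0.2321 0.3902 0.0529] inside z [0.0261 0.0484 0.0533]
bA [ 0.736 -0.032  0.132]
bB [ 0.753 -0.178  0.137]
paper [ 0.569 -0.011  0.002]
blk [ 0.513 -0.196  0.006]
lid [0.731 0.123 0.03 ]
((0.43245357275009155, -0.29246944189071655), (0.3140515685081482, 0.23408634960651398), 20.54061508178711)
```

View pics/crop.png

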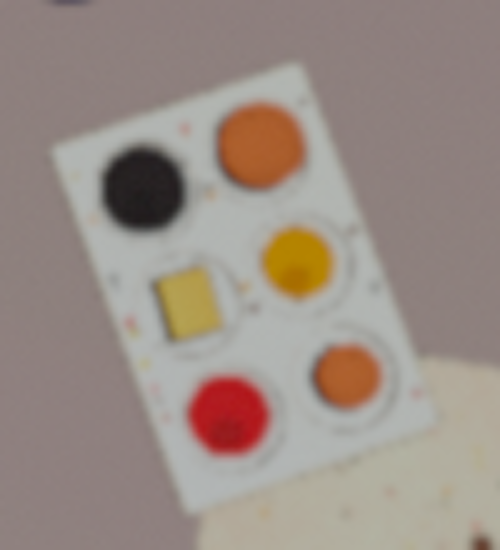

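The close crop confirms two raised earth-red discs, big at crop (260,145) and small at crop (347,375). The other wells hold flat paint and the sponge. I'll move over the big cake.

Call:
servo_tool(rows=[[-0.04,-0.042,0,0,0,0,0],[-0.08,-0.084,0,0,0,0,0],[-0.12,-0.126,0,0,0,0,0],[-0.16,-0.168,0,0,0,0,0],[-0.2,-0.21,0,0,0,0,0],[-0.24,-0.252,0,0,0,0,0],[-0.28,-0.294,0,0,0,0,0],[-0.32,-0.336,0,0,0,0,0],[-0.36,-0.378,0,0,0,0,0],[-0.4,-0.42,0,0,0,0,0]], newtons=10)

```text
time_s: 1.35
eef_pos: [0.4207, -0.0109, 0.2052]
eef_rot: [-0.0, 0.167, 0.986, 0.0]
force: [0.9, 0.8, 0.6]
opening: 0.0941
grasp_force: 0.0
```

Call:
servo_tool(rows=[[-0.04,-0.042,0,0,0,0,0],[-0.08,-0.084,0,0,0,0,0],[-0.12,-0.126,0,0,0,0,0],[-0.16,-0.168,0.01,0,0,0,0],[-0.185,-0.195,0.03,0,0,0,0],[-0.197,-0.204,0.05,0,0,0,0],[-0.197,-0.204,0.07,0,0,0,0],[-0.197,-0.204,0.08,0,0,0,0],[-0.197,-0.204,0.08,0,0,0,0],[-0.197,-0.204,0.08,0,0,0,0]])

```text
time_s: 2.6
eef_pos: [0.5398, -0.2662, 0.1266]
eef_rot: [0.001, 0.167, 0.986, -0.0]
force: [-0.9, -0.4, -0.4]
opening: 0.0941
grasp_force: 0.0
```

```bash
cat >> h.py <<'E'
def wristcakes(z=.028,save=None):
    T=toolpose(); p,_=capture("wrist"); c=get_calibration("wrist"); W=T@c["T_tool_cam"]
    if save: cv2.imwrite(save,p[:,:,::-1])
    m=cv2.inRange(cv2.cvtColor(p,cv2.COLOR_RGB2HSV),np.array([3,110,60]),np.array([14,255,255]))
    print("tcp",T[:3,3].round(4),"y",T[:3,1].round(3),"z",T[:3,2].round(4))
    for cs in cv2.findContours(m,0,1)[0]:
        if cv2.contourArea(cs)<400: continue
        q=onplane(c,W,cs.reshape(-1,2),z); x=circ(q); (a,b),r=cv2.minEnclosingCircle(np.float32(q[:,:2])); rel=T[:3,:3].T@(np.r_[a,b,z]-T[:3,3])
        print(np.round(cs.reshape(-1,2).mean(0)),"fit",np.round(x,4),"enc",np.round([a,b,r],4),"tool shift",rel.round(4))
E
python3 -c "
from h import *
wristcakes(save='pics/w1.png')"
```

```text
tcp [ 0.5398 -0.2662  0.1266] y [ 0.329  0.944 -0.   ] z [ 1.6e-03 -8.0e-04 -1.0e+00]
[311. 192.] fit [ 0.5366 -0.2688  0.027 ] enc [ 0.5364 -0.2688  0.0281] tool shift [ 0.0025 -0.0035  0.0986]
[203.  62.] fit [ 0.3944 -0.3194  0.0211] enc [ 0.3945 -0.3194  0.0234] tool shift [ 0.1199 -0.098   0.0984]
```

View pics/w1.png

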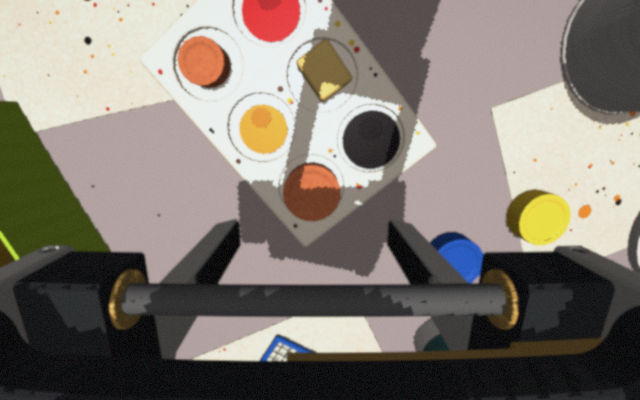

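The wrist view shows the big cake at (311,192) between the fingers and the small cake at (203,62). I'll descend with a small correction, then grip.

Call:
servo_tool(rows=[[0.001,-0.002,0.03,0,0,0,0],[0.0015,-0.003,0.06,0,0,0,0],[0.0015,-0.003,0.085,0,0,0,0],[0.0015,-0.003,0.1,0,0,0,0],[0.0015,-0.003,0.108,0,0,0,0],[0.0015,-0.003,0.113,0,0,0,0],[0.0015,-0.003,0.113,0,0,0,0],[0.0015,-0.003,0.113,0,0,0,0]])

```text
time_s: 3.65
eef_pos: [0.5374, -0.2692, 0.0133]
eef_rot: [0.001, 0.167, 0.986, -0.0]
force: [-0.1, -0.1, 1.1]
opening: 0.0942
grasp_force: 0.0
```

Call:
servo_tool(rows=[[0,0,0,0,0,0,0.3],[0,0,0,0,0,0,0.5],[0,0,0,0,0,0,0.7],[0,0,0,0,0,0,0.9],[0,0,0,0,0,0,1],[0,0,0,0,0,0,1],[0,0,0,0,0,0,1],[0,0,0,0,0,0,1]], newtons=15)

```text
time_s: 4.65
eef_pos: [0.5369, -0.2688, 0.0125]
eef_rot: [0.0, 0.167, 0.986, 0.0]
force: [0.1, 0.7, -0.6]
opening: 0.0555
grasp_force: 15.0
```

Gripped, with the opening at 55.5 mm. I'll lift and carry it to the wide tin.

Call:
servo_tool(rows=[[0,0,-0.01,0,0,0,1],[0,0,-0.03,0,0,0,1],[0,0,-0.06,0,0,0,1],[0,0,-0.09,0,0,0,1],[0,0,-0.12,0,0,0,1],[0,0,-0.145,0,0,0,1],[0,0,-0.16,0,0,0,1],[0,0,-0.16,0,0,0,1]])

```text
time_s: 5.65
eef_pos: [0.5374, -0.2694, 0.1739]
eef_rot: [0.001, 0.167, 0.986, -0.001]
force: [-0.8, -0.5, -1.2]
opening: 0.0556
grasp_force: 15.0
```

Call:
servo_tool(rows=[[0.01,0.02,0,0,0,0,1],[0.025,0.055,0,0,0,0,1],[0.045,0.1,0,0,0,0,1],[0.066,0.145,0,0,0,0,1],[0.087,0.19,0,0,0,0,1],[0.108,0.235,0,0,0,0,1],[0.124,0.27,0,0,0,0,1],[0.135,0.295,0,0,0,0,1],[0.142,0.31,0,0,0,0,1],[0.142,0.31,0,0,0,0,1]])

```text
time_s: 6.9
eef_pos: [0.504, 0.0716, 0.1716]
eef_rot: [-0.001, 0.166, 0.986, -0.0]
force: [0.5, 0.4, -1.7]
opening: 0.0557
grasp_force: 15.0
```

Run:
```python
from h import *
s=get_state(); print(s["eef_pos"],s["force"],s["opening"],s["grasp_force"])
T=toolpose(); p,d=capture("wrist"); c=get_calibration("wrist"); cv2.imwrite("pics/w2.png",p[:,:,::-1])
P=cloud(c,T@c["T_tool_cam"],d)
r=P[(d>0)&(abs(P[...,2]-.105)<.004)&(np.hypot(P[...,0]-.505,P[...,1]-.07)<.075)&(np.hypot(P[...,0]-.505,P[...,1]-.07)>.05)]
print(len(r),np.round(circ(r),4))
```

```text
[0.50402515 0.07160532 0.17164647] [ 0.50089017  0.39588309 -1.73698893] 0.055679403549888366 14.999721944332123
1601 [0.5023 0.0703 0.0633]
```

View pics/w2.png

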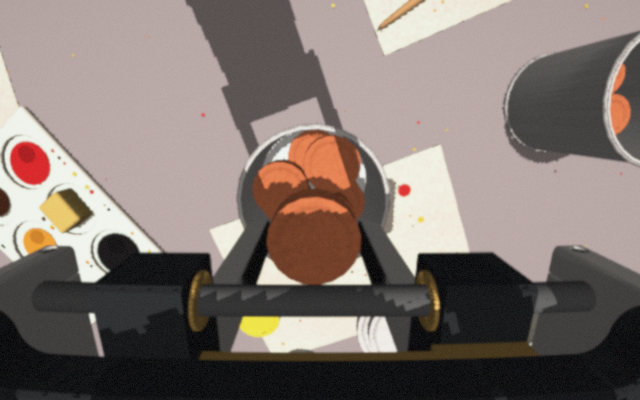

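The held cake is at (313,240), centred over the tin's rim at (313,190), about 2 mm off its axis. I'll lower it to about 1 cm above the estimated layer.

Call:
servo_tool(rows=[[-0.0,-0.001,0.01,0,0,0,1],[0.001,-0.001,0.025,0,0,0,1],[0.001,-0.001,0.04,0,0,0,1],[0.001,-0.001,0.055,0,0,0,1],[0.001,-0.001,0.068,0,0,0,1],[0.001,-0.001,0.078,0,0,0,1],[0.001,-0.001,0.084,0,0,0,1],[0.001,-0.001,0.087,0,0,0,1],[0.001,-0.001,0.088,0,0,0,1],[0.001,-0.001,0.088,0,0,0,1]])

```text
time_s: 8.2
eef_pos: [0.504, 0.07, 0.0848]
eef_rot: [0.0, 0.167, 0.986, 0.0]
force: [-0.1, -0.5, -1.6]
opening: 0.0555
grasp_force: 15.0
```

Call:
servo_tool(rows=[[0,0,0.0005,0,0,0,1],[0,0,0.001,0,0,0,1],[0,0,0.0015,0,0,0,1],[0,0,0.002,0,0,0,1],[0,0,0.0025,0,0,0,1],[0,0,0.003,0,0,0,1]])

```text
time_s: 8.95
eef_pos: [0.5037, 0.07, 0.0814]
eef_rot: [-0.0, 0.167, 0.986, 0.0]
force: [-0.4, 0.8, -0.5]
opening: 0.0559
grasp_force: 15.0
```

Call:
servo_tool(rows=[[0,0,0.0005,0,0,0,1],[0,0,0.001,0,0,0,1],[0,0,0.0015,0,0,0,1],[0,0,0.002,0,0,0,1],[0,0,0.0025,0,0,0,1],[0,0,0.003,0,0,0,1]])

```text
time_s: 9.7
eef_pos: [0.5037, 0.0699, 0.0784]
eef_rot: [0.0, 0.167, 0.986, 0.0]
force: [-0.5, 0.4, -1.5]
opening: 0.0555
grasp_force: 15.0
```

Call:
servo_tool(rows=[[0,0,0.0005,0,0,0,1],[0,0,0.001,0,0,0,1],[0,0,0.0015,0,0,0,1],[0,0,0.002,0,0,0,1]])

```text
time_s: 10.2
eef_pos: [0.5037, 0.07, 0.0764]
eef_rot: [0.0, 0.167, 0.986, 0.0]
force: [-0.2, -0.4, -1.4]
opening: 0.0557
grasp_force: 15.0
```

Call:
servo_tool(rows=[[0,0,0.0005,0,0,0,1],[0,0,0.001,0,0,0,1],[0,0,0.0015,0,0,0,1],[0,0,0.002,0,0,0,1]])

```text
time_s: 10.7
eef_pos: [0.5037, 0.0699, 0.0744]
eef_rot: [0.0, 0.167, 0.986, 0.0]
force: [-0.0, 0.2, -1.7]
opening: 0.0553
grasp_force: 15.0
```

Call:
servo_tool(rows=[[0,0,0.0005,0,0,0,1],[0,0,0.001,0,0,0,1],[0,0,0.0015,0,0,0,1]])

```text
time_s: 11.08
eef_pos: [0.5037, 0.0699, 0.073]
eef_rot: [0.0, 0.167, 0.986, 0.0]
force: [0.3, -0.3, -1.2]
opening: 0.0556
grasp_force: 15.0
```

Call:
servo_tool(rows=[[0,0,0.0005,0,0,0,1],[0,0,0.001,0,0,0,1],[0,0,0.0015,0,0,0,1]])

```text
time_s: 11.45
eef_pos: [0.5037, 0.0699, 0.0719]
eef_rot: [0.0, 0.167, 0.986, 0.0]
force: [-1.0, -0.3, 2.9]
opening: 0.0554
grasp_force: 15.0
```

Touchdown: force rose to +3 N against a baseline near −1.5 N. I'll open a little.

Call:
servo_tool(rows=[[0,0,0,0,0,0,0.38],[0,0,0,0,0,0,0.36],[0,0,0,0,0,0,0.34],[0,0,0,0,0,0,0.32],[0,0,0,0,0,0,0.32]])

```text
time_s: 12.08
eef_pos: [0.5037, 0.07, 0.0715]
eef_rot: [0.0, 0.167, 0.986, 0.0]
force: [-0.5, 1.1, 0.3]
opening: 0.0638
grasp_force: 0.0
```

Call:
servo_tool(rows=[[0,0,-0.005,0,0,0,0.32],[0,0,-0.015,0,0,0,0.32],[0,0,-0.03,0,0,0,0.32],[0,0,-0.055,0,0,0,0.32],[0,0,-0.08,0,0,0,0.32],[0,0,-0.1,0,0,0,0.32],[0,0,-0.12,0,0,0,0.32],[0,0,-0.12,0,0,0,0.32]])

```text
time_s: 13.08
eef_pos: [0.5051, 0.07, 0.1946]
eef_rot: [0.003, 0.167, 0.986, 0.001]
force: [-0.0, -0.2, 0.3]
opening: 0.0638
grasp_force: 0.0
```

```bash
python3 -c "
from h import *
wristcakes(z=.0875,save='pics/w3.png')
T=toolpose();w=np.r_[.3948,-.3194,.19];print(T[:3,:3].T@(w-T[:3,3]))"
```

```text
tcp [0.5051 0.07   0.1946] y [0.33  0.944 0.002] z [ 5.8e-03  2.0e-04 -1.0e+00]
[  9. 197.] fit [ 0.4052 -0.2336  0.0159] enc [ 0.4057 -0.2359  0.0206] tool shift [-0.0064 -0.3218  0.1065]
[313. 180.] fit [0.4962 0.0726 0.0487] enc [0.4974 0.0717 0.0556] tool shift [ 0.0084 -0.0011  0.1071]
[598.  96.] fit [0.5071 0.3619 0.0217] enc [0.5055 0.3595 0.0333] tool shift [0.0956 0.2732 0.1072]
[-0.02489723 -0.40372374  0.00253219]
```

View pics/w3.png

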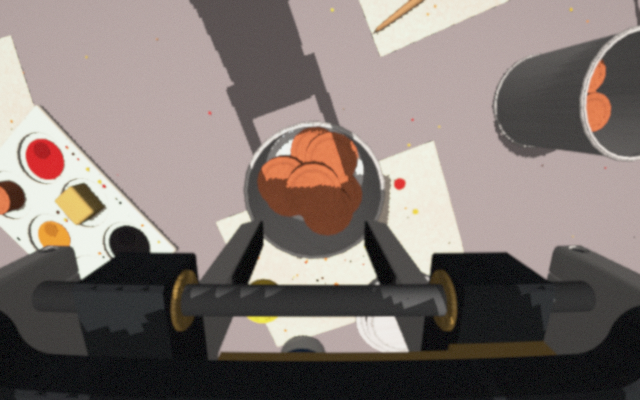

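The big cake rests in the middle of the wide tin at about (315,190). Next I'll go to the small cake.

Call:
servo_tool(rows=[[-0.003,-0.045,0,0,0,0,0.25],[-0.006,-0.1,0,0,0,0,0.25],[-0.009,-0.155,0,0,0,0,0.25],[-0.012,-0.21,0,0,0,0,0.25],[-0.016,-0.265,0.01,0,0,0,0.25],[-0.02,-0.32,0.025,0,0,0,0.25],[-0.023,-0.37,0.04,0,0,0,0.25],[-0.025,-0.404,0.06,0,0,0,0.25],[-0.025,-0.404,0.07,0,0,0,0.25],[-0.025,-0.404,0.07,0,0,0,0.25]])

```text
time_s: 14.38
eef_pos: [0.3936, -0.3183, 0.1199]
eef_rot: [-0.001, 0.167, 0.986, 0.001]
force: [-0.9, -0.6, 0.2]
opening: 0.0704
grasp_force: 0.0
```

Call:
servo_tool(rows=[[0,0,0,0,0,0,0.25],[0,0,0,0,0,0,0.25]])

```text
time_s: 14.62
eef_pos: [0.395, -0.3192, 0.1225]
eef_rot: [0.001, 0.166, 0.986, -0.0]
force: [1.0, 0.4, 0.6]
opening: 0.0705
grasp_force: 0.0
```

```bash
python3 -c "
from h import *
wristcakes(z=.028,save='pics/w4.png')"
```

```text
tcp [ 0.395  -0.3192  0.1225] y [ 0.328  0.945 -0.001] z [ 0.0014 -0.0011 -1.    ]
[312. 192.] fit [ 0.3912 -0.3209  0.0202] enc [ 0.391  -0.3208  0.0216] tool shift [ 0.0034 -0.0028  0.0945]
```

Call:
servo_tool(rows=[[0.001,-0.002,0.03,0,0,0,0.25],[0.002,-0.002,0.06,0,0,0,0.25],[0.002,-0.002,0.085,0,0,0,0.25],[0.002,-0.002,0.1,0,0,0,0.25],[0.002,-0.002,0.106,0,0,0,0.25],[0.002,-0.002,0.11,0,0,0,0.25],[0.002,-0.002,0.11,0,0,0,0.25]])

```text
time_s: 15.55
eef_pos: [0.392, -0.3213, 0.012]
eef_rot: [0.0, 0.167, 0.986, -0.0]
force: [0.8, -0.4, -0.7]
opening: 0.0708
grasp_force: 0.0
```

Call:
servo_tool(rows=[[0,0,0,0,0,0,0.4],[0,0,0,0,0,0,0.5],[0,0,0,0,0,0,0.6],[0,0,0,0,0,0,0.8],[0,0,0,0,0,0,1],[0,0,0,0,0,0,1],[0,0,0,0,0,0,1],[0,0,0,0,0,0,1]], newtons=15)

```text
time_s: 16.55
eef_pos: [0.3917, -0.3209, 0.0116]
eef_rot: [0.0, 0.167, 0.986, 0.0]
force: [0.3, 0.9, 3.7]
opening: 0.0416
grasp_force: 15.0
```

Call:
servo_tool(rows=[[0,0,-0.01,0,0,0,1],[0,0,-0.03,0,0,0,1],[0,0,-0.06,0,0,0,1],[0,0,-0.09,0,0,0,1],[0,0,-0.125,0,0,0,1],[0,0,-0.155,0,0,0,1],[0,0,-0.18,0,0,0,1],[0,0,-0.18,0,0,0,1]])

```text
time_s: 17.55
eef_pos: [0.3924, -0.322, 0.194]
eef_rot: [0.002, 0.167, 0.986, -0.002]
force: [-0.1, 0.7, -0.9]
opening: 0.0416
grasp_force: 15.0
```

Call:
servo_tool(rows=[[0.003,0.02,0,0,0,0,1],[0.01,0.06,0,0,0,0,1],[0.018,0.105,0,0,0,0,1],[0.025,0.15,0,0,0,0,1],[0.033,0.195,0,0,0,0,1],[0.04,0.24,0,0,0,0,1],[0.048,0.285,0,0,0,0,1],[0.055,0.33,0,0,0,0,1],[0.063,0.375,0,0,0,0,1],[0.07,0.42,0,0,0,0,1]])

```text
time_s: 18.8
eef_pos: [0.4622, 0.1011, 0.1895]
eef_rot: [-0.002, 0.167, 0.986, -0.0]
force: [-0.2, 0.6, -1.0]
opening: 0.0412
grasp_force: 15.0
```

Call:
servo_tool(rows=[[0.008,0.045,0,0,0,0,1],[0.015,0.09,0,0,0,0,1],[0.022,0.13,0,0,0,0,1],[0.03,0.175,0,0,0,0,1],[0.036,0.21,0,0,0,0,1],[0.041,0.24,0,0,0,0,1],[0.044,0.258,0,0,0,0,1],[0.044,0.258,0,0,0,0,1],[0.044,0.258,0,0,0,0,1]])

```text
time_s: 19.92
eef_pos: [0.507, 0.3559, 0.1912]
eef_rot: [-0.0, 0.167, 0.986, -0.001]
force: [-0.5, 0.3, -0.4]
opening: 0.0417
grasp_force: 15.0
```

Run:
```python
from h import *
s=get_state(); print(s["eef_pos"],s["force"],s["opening"],s["grasp_force"])
T=toolpose(); p,d=capture("wrist"); c=get_calibration("wrist"); cv2.imwrite("pics/w5.png",p[:,:,::-1])
P=cloud(c,T@c["T_tool_cam"],d); h=np.hypot(P[...,0]-.508,P[...,1]-.358)
r=P[(d>0)&(abs(P[...,2]-.13)<.004)&(h<.065)&(h>.04)]
f=circ(r); print(len(r),np.round(f,4), T[:3,:3].T@(np.r_[f[0],f[1],.2]-T[:3,3]))
m=cv2.inRange(cv2.cvtColor(p,cv2.COLOR_RGB2HSV),np.array([3,110,60]),np.array([14,255,255]))>0
q=P[m&(d>0)&(h<.05)&(P[...,2]<.13)][:,2]; print(len(q),np.percentile(q,[5,25,50,75,95]).round(4))
```

```text
[0.50701764 0.35590032 0.19116369] [-0.47741397  0.3427633  -0.40851602] 0.041728203648085 14.999763071537018
1397 [0.5059 0.3584 0.0534] [ 0.0019048   0.00202465 -0.00883793]
4543 [0.0311 0.0543 0.0556 0.0565 0.0574]
```

View pics/w5.png

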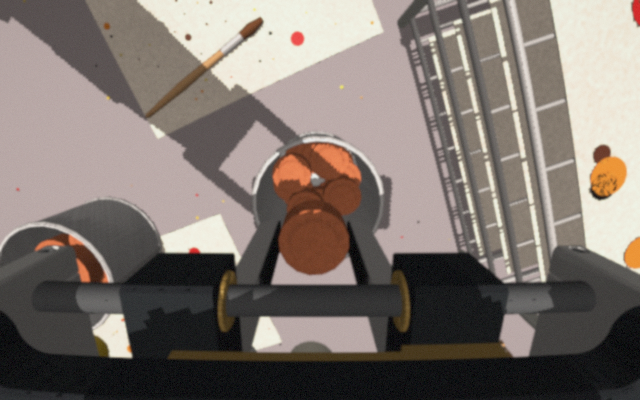

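The small cake at (314,238) is centred over the narrow tin. The drying rack on the right may be near the gripper body, so I'll check it.

Run:
```python
from h import *
c=get_calibration("top"); P=cloud(c,c["pose"],np.load("top_d.npy"))
w=P[100:245,80:200].reshape(-1,3); r=w[(w[:,2]>.05)&(w[:,1]>.425)]
for a,b in((.05,.1),(.1,.15),(.15,.2),(.2,.25),(.25,.35)):
    k=r[(r[:,2]>a)&(r[:,2]<b)]; print(a,len(k),np.percentile(k,[0,2,50],axis=0).round(3)[:,:2].tolist() if len(k) else "", k[:,0].max().round(3) if len(k) else "")
```

```text
0.05 736 [[0.366, 0.501], [0.369, 0.504], [0.477, 0.532]] 0.676
0.1 1053 [[0.366, 0.502], [0.37, 0.505], [0.497, 0.538]] 0.677
0.15 6312 [[0.366, 0.502], [0.373, 0.508], [0.528, 0.617]] 0.679
0.2 39 [[0.366, 0.502], [0.368, 0.502], [0.669, 0.514]] 0.677
0.25 0
```

The rack starts at y = 0.502, about 50 mm clear of the gripper body. I'll lower the cake.

Call:
servo_tool(rows=[[0.001,0.001,0.01,0,0,0,1],[0.002,0.002,0.025,0,0,0,1],[0.002,0.002,0.045,0,0,0,1],[0.002,0.002,0.065,0,0,0,1],[0.002,0.002,0.083,0,0,0,1],[0.002,0.002,0.098,0,0,0,1],[0.002,0.002,0.108,0,0,0,1],[0.002,0.002,0.113,0,0,0,1],[0.002,0.002,0.115,0,0,0,1],[0.002,0.002,0.115,0,0,0,1]])

```text
time_s: 21.22
eef_pos: [0.5065, 0.3595, 0.077]
eef_rot: [0.0, 0.167, 0.986, 0.0]
force: [-0.3, -0.4, 0.1]
opening: 0.0417
grasp_force: 15.0
```

Call:
servo_tool(rows=[[0,0,0.0005,0,0,0,1],[0,0,0.001,0,0,0,1],[0,0,0.0015,0,0,0,1],[0,0,0.002,0,0,0,1],[0,0,0.0025,0,0,0,1],[0,0,0.003,0,0,0,1]])

```text
time_s: 21.98
eef_pos: [0.5061, 0.3593, 0.0734]
eef_rot: [-0.0, 0.167, 0.986, 0.0]
force: [0.5, 0.6, -0.7]
opening: 0.0415
grasp_force: 15.0
```

Call:
servo_tool(rows=[[0,0,0.0005,0,0,0,1],[0,0,0.001,0,0,0,1],[0,0,0.0015,0,0,0,1],[0,0,0.002,0,0,0,1],[0,0,0.0025,0,0,0,1]])

```text
time_s: 22.6
eef_pos: [0.5062, 0.3593, 0.071]
eef_rot: [0.0, 0.167, 0.986, 0.0]
force: [-0.2, 0.2, -0.6]
opening: 0.0416
grasp_force: 15.0
```

Call:
servo_tool(rows=[[0,0,0.0005,0,0,0,1],[0,0,0.001,0,0,0,1],[0,0,0.0015,0,0,0,1],[0,0,0.002,0,0,0,1],[0,0,0.0025,0,0,0,1]])

```text
time_s: 23.22
eef_pos: [0.5062, 0.3593, 0.0685]
eef_rot: [0.0, 0.167, 0.986, 0.0]
force: [1.4, 0.7, -0.7]
opening: 0.0415
grasp_force: 15.0
```

Call:
servo_tool(rows=[[0,0,0.0005,0,0,0,1],[0,0,0.001,0,0,0,1],[0,0,0.0015,0,0,0,1]])

```text
time_s: 23.6
eef_pos: [0.5062, 0.3593, 0.067]
eef_rot: [0.0, 0.167, 0.986, 0.0]
force: [0.1, 0.2, 0.3]
opening: 0.0413
grasp_force: 15.0
```

Call:
servo_tool(rows=[[0,0,0.0005,0,0,0,1],[0,0,0.001,0,0,0,1],[0,0,0.0015,0,0,0,1]])

```text
time_s: 23.98
eef_pos: [0.5062, 0.3593, 0.0655]
eef_rot: [0.0, 0.167, 0.986, 0.0]
force: [0.8, 0.6, 0.2]
opening: 0.042
grasp_force: 15.0
```

Call:
servo_tool(rows=[[0,0,0.0005,0,0,0,1],[0,0,0.001,0,0,0,1],[0,0,0.0015,0,0,0,1]])

```text
time_s: 24.35
eef_pos: [0.5062, 0.3593, 0.064]
eef_rot: [-0.0, 0.167, 0.986, 0.0]
force: [-0.3, 0.2, 0.1]
opening: 0.0416
grasp_force: 15.0
```

Call:
servo_tool(rows=[[0,0,0.0005,0,0,0,1],[0,0,0.001,0,0,0,1]])

```text
time_s: 24.6
eef_pos: [0.5062, 0.3593, 0.0634]
eef_rot: [0.0, 0.167, 0.986, 0.0]
force: [-0.8, -1.0, 2.2]
opening: 0.0415
grasp_force: 15.0
```

Call:
servo_tool(rows=[[0,0,0.0003,0,0,0,1],[0,0,0.0003,0,0,0,1]])

```text
time_s: 24.85
eef_pos: [0.5062, 0.3593, 0.0634]
eef_rot: [0.0, 0.167, 0.986, 0.0]
force: [-2.3, -1.4, 4.0]
opening: 0.0416
grasp_force: 15.0
```

Touchdown: the height has stopped changing and the force reads 4 N. I'll open to about 50 mm and withdraw.

Call:
servo_tool(rows=[[0,0,0,0,0,0,0.53],[0,0,0,0,0,0,0.51],[0,0,0,0,0,0,0.49],[0,0,0,0,0,0,0.47],[0,0,0,0,0,0,0.47]])

```text
time_s: 25.48
eef_pos: [0.5062, 0.3593, 0.0626]
eef_rot: [-0.0, 0.167, 0.986, 0.0]
force: [-0.3, -0.9, 0.8]
opening: 0.05
grasp_force: 0.0
```

Call:
servo_tool(rows=[[0,0,-0.005,0,0,0,0.47],[0,0,-0.015,0,0,0,0.47],[0,0,-0.03,0,0,0,0.47],[0,0,-0.055,0,0,0,0.47],[0,0,-0.08,0,0,0,0.47],[0,0,-0.11,0,0,0,0.47],[0,0,-0.135,0,0,0,0.47],[0,0,-0.15,0,0,0,0.47],[0,0,-0.15,0,0,0,0.47],[0,0,-0.15,0,0,0,0.47]])

```text
time_s: 26.72
eef_pos: [0.5057, 0.359, 0.2115]
eef_rot: [-0.001, 0.167, 0.986, -0.001]
force: [0.7, -0.2, 0.5]
opening: 0.0496
grasp_force: 0.0
```

Run:
```python
from h import *
p,_=capture("wrist"); q,_=capture("scene")
cv2.imwrite("pics/end.png",np.vstack([p[60:300,100:500],q[100:340,80:480]])[:,:,::-1])
```

```text
(no output)
```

View pics/end.png

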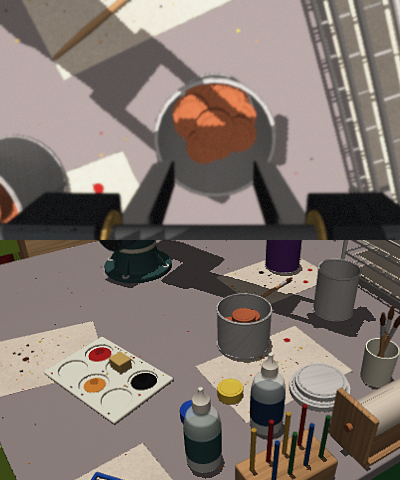

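The small cake lies mid-tin at about (215,130) in the upper half. In the lower half, both cake wells are empty and everything else is in place. I'm handing in.

```bash
python3 -c "
from plant import *
print(job_done())"
```

```text
the job is handed in; nothing more can be done
None
```

I set the big cake in the wide tin and the small cake in the narrow tin, each lowered until about 4 N of contact showed before release; the last pictures show both mid-tin and nothing else visibly moved, and I handed the job in at about 27 s (no verdict was returned).

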